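Hang the second pair of ear defenders under the packing shelf

ROBOT

A 7-joint arm with a two-finger parallel gripper is mounted at the origin on the work surface. World frame = base frame: x ahead of the robot, y to its left, z up, the work surface at z = 0. Lengths are in m, angles in rad, forces in N, time in s.
With the tool pointing down it reaches from about 0.425 to 0.875 m from the base axis. Payload 4.7 kg.
Tool frame: the origin (TCP) lies at the very end of the fingers, on their centre line; the grasp point (between the pads) lies 19 mm behind it; x points along the fingers, y is the direction in which the jaws open and shut, and the axes are right-handed (so a half turn about x gives the same grasp; the last joint's range is limited). The gripper opens to 87 mm and grips with 3 to 60 N. Pads are 19 mm wide; open, the fingers measure 117 mm over their backs; the gripper's body (75 mm by 190 mm) begins 51 mm behind the grasp point.
Start: joints at [-1.209, 0.321, -0.07, 1.45, 0.023, 1.371, -0.057], TCP at [0.222, 0.611, 0.223] pointing down, gripper open.
Joint ranges: [-2.86, 2.86], [-0.3, 2.09], [-1.38, 1.24], [0.06, 2.45], [-1.56, 4.7], [0.09, 2.05], [-2.69, 2.69]. Speed limits (rad/s): [2.57, 2.57, 3.14, 3.14, 3.14, 3.14, 3.14].

INTERFACE

Orientations are given as a rotation vector (axis times angle).
In Python, from bench import ctrl gives the robot as it stands.
- The arm moves only by the tool step_arm, never from a script. Its argument "increments" is one flat list of numbers, 6 for each row, row after row: the shift along the tool's x, y, z in cm, then the turn, a rotation vector about the tool's x, y, z in rad. In form: [tx, ty, tz, ax, ay, az, tx, ty, tz, ax, ay, az, ...]. A call has 1 to 12 rows; each row shifts and turns the commanded pose from where the row before left it, along the tool's axes as they then stand; what a row does not reach is not made up. A row lasts 1/8 s, in which the tool goes at most 62.5 mm and 10.7 degrees, less where a joint would pass 70% of its speed; a pose out of reach is approached as far as the arm can. A call with a gripper value outside its range is refused whole. "fingers" is the opening in per cent of the stroke, from 0 (shut) to 100 (fully open), set as the call begins (left out, the last holds). The fingers move at their own pace and stop on an object; "force" is the grip in N (left out, the last holds). Time passes only in rows, so rows that do not move let the fingers close. It gives the time, the measured TCP pose, the force and the opening at its end, in the units of the state.
- ctrl.get_state(): the state, without advancing time (a new reading comes with each control period).
- ctrl.get_image(name): name is "scene" or "top" or "wrist"; returns the picture (420x560x3 uint8, red, green, blue); there is no depth.
- ctrl.camera_params(name): a dict with "vertical_fov" (degrees; the focal length in pixels is half the picture's height over the tangent of half this angle, whatever the lens; pixels are square), "cx", "cy" (the principal point, pixels), "k1" (the pictures are not rectified: a ray, as slopes to the right and down, at radius r is drawn at 1 + k1 r^2 times it, then the intrinsics apply), "R" (3x3) and "t" (3): a world point X has camera coordinates R X + t. Camera axes: x right, y down, z forward; pixel columns grow to the right and rows downward; lengths in m; the calibration is good to about 2 mm. A picture is of the moment at which its call begins: read the wrist's pose just before it. camera_params takes no time and is no camera call; for the wrist camera it gives the pose at the moment of the call.
- ctrl.close_job(): hands the job in, once; it reports no verdict.
Trained networks look in the newest picture that a camera, given by its name, has taken for a name from the list of things; names that differ only in an ending like _2 or _b are one class to them, and where a whole thing is asked for, a point or a joint stands for the part that bears it (a point fixed in the world has none). Each returns a list of dicts, best first, with "score" (0 to 1); they miss things now and then, are a little off and sometimes report something else, mostly with a low value. They report only what shows in the picture. A call takes as long as a camera call.
- ctrl.search_frame(camera, name): "xyz" ([x, y, z] in m, in the coordinates of the camera as it stood for that picture, good to about 4 mm: the middle of the surface that is visible of it).
- ctrl.silhouettes(camera, name): "pixels" (420x560 bool, what is visible of it).
- ctrl.spot_point(camera, name): "xyz" ([x, y, z] in m, in the coordinates of the camera as it stood for that picture, good to about 4 mm: a listed point, or the origin of a listed thing).
The state is a dict: "time": time; "joint_positions": joint angles; "qd": joint speeds; "joint_torque": joint torques, N m; "position": TCP position; "tool_rot": TCP orientation; "ft_force": force on the tool from outside, world axes, zero at the start; "torque": the same for the moment, N m; "grip_width": opening from 0.0 (shut) to 1.0 (fully open).
Only numpy, scipy, OpenCV 4.12 (cv2) and the standard library are available. Lean on these libraries where they do the work, as an engineer would, in place of code of your own. Each camera call takes 0.05 s, during which the arm holds its last target.

TASK

Put the ear defenders that stand on the bench away on the hanging bar under the wire shelf. First slide the pair that already hangs there along the bar, up to its closed end, without taking it off; then thread the other pair over the open end and let it hang by its headband beside the first, both hanging freely, square across the bar and not touching each other. Leave the tin, the jar and the carton as they are.

Things in the scene. Friction and masses are not known exactly. Their poses are not given: they have to be found in the camera images.
- bar (a point): Point on the axis of the hanging bar, fixed to the riser that stands on the bench: a level steel tube 22 mm in diameter, axis 194 mm above the bench. x: level, square to the bar, away from the robot; y: along the bar to its closed end; z up. A hanging pair's centre lies 70 mm below the axis.
- bar_closed (a point): Closed end, on the bar's axis, 150 mm from point bar along its +y, same axes: here the tube bends 90 degrees and runs back (+x) to the riser's post. A headband slid along stops with its middle about 26 mm short of this point.
- bar_open (a point): Open (free) end of the bar, on its axis, 145 mm from point bar along -y, same axes. The last 14 mm are a rubber stop 34 mm in diameter, whose rim stands 6 mm proud of the tube all round.
- shelf_edge (a point): Middle of the front lower edge of the wire shelf over the bar, same axes as point bar. Underside 151 mm above the bar's axis, level; front edge 15 mm nearer the robot than the axis; 220 mm deep (to +x), 480 mm long (y -240 to +240 from here). Treat it as a solid plate, with low stock on it. Two posts and a cross rail stand 170 mm and more behind the bar; else open below to front and sides.
- standing_mid (a point): Centre, half-way up, of the loose pair of ear defenders standing on the bench on its two cups, headband up. Rigid, black and grey, about 0.25 kg. 190 mm wide (x, cup to cup), 76 deep (y), 190 high (z up); half a turn leaves it the same. Cups at x = 45 to 95 mm on both sides, from 95 mm below this point to 1 mm above it; 90 mm free between them.
- standing_crown (a point): Underside of that pair's headband at its crown, 81 mm over standing_mid, same axes. The band is an arch in the x-z plane, 30 mm wide (y), padded 14 mm thick within x = 65 mm either side. Underside drops 4 mm at x = 25, 15 at 47, 31 at 65, both sides. Pinch it across its 30 mm width; beside the crown the fingertips clear the bar.
- hung_mid (a point): Centre, half-way up, of the second, identical pair (same sizes and axes), hanging at the start by its headband over the bar, 29 mm above the bench, from 10 to 60 mm from point bar towards the open end. It slides along the bar.
- standing_pair: The loose pair itself; origin at the centre of its underside (95 mm below point standing_mid), same axes.
- hung_pair: The hung pair itself; origin at the centre of its underside (95 mm below point hung_mid), same axes.
- tin: Bystander: black tin with a white lid, 72 mm in diameter, 75 mm high, standing on the bench in front of the riser; origin at the centre of its underside.
- jar: Bystander: amber jar with a black lid, 68 mm in diameter, 100 mm high, standing on the bench in front of the riser; origin at the centre of its underside.
- carton: Bystander: closed cardboard carton 130 x 90 x 60 mm on the bench, left of the riser; origin at the centre of its underside.

How it is judged:
On the way, in this order (a step that is already met when the one before it is completed fails the run):
1. the first pair has been slid along to the closed end, still hanging on the bar, while the other pair still stands on the bench (y of hung_mid in the frame of bar above 0.075 m and z of hung_mid in the frame of bar between -0.09 and -0.05 m and height (world z) of standing_mid below 0.11 m), for 0.2 s.
2. the second pair hangs on the bar (x of standing_mid in the frame of bar between -0.025 and 0.025 m and z of standing_mid in the frame of bar between -0.085 and -0.055 m and y of standing_mid in the frame of bar between -0.115 and 0.13 m and angle between standing_mid's own z axis and vertical below 0.25 rad and angle between the y axis of standing_mid and the y axis of bar, either way round below 0.35 rad), for 0.2 s.
At the end, for the whole second after the job is handed in: Both pairs hang at rest by the headband: centre within 25 mm of the bar's line, 55-85 mm below its axis, upright within 0.25 rad, square within 0.35 rad; first over 75 mm from site bar towards the closed end, second 16 mm or more inside the open end's stop; over 78 mm apart, not touching (all of step 2 and x of hung_mid in the frame of bar between -0.025 and 0.025 m and z of hung_mid in the frame of bar between -0.085 and -0.055 m and y of hung_mid in the frame of bar between -0.115 and 0.13 m and angle between hung_mid's own z axis and vertical below 0.25 rad and angle between the y axis of hung_mid and the y axis of bar, either way round below 0.35 rad and y of hung_mid in the frame of bar above 0.075 m and horizontal distance between hung_mid and standing_mid above 0.078 m and contact force between hung_pair and standing_pair below 0.05 N and linear speed of each of hung_pair, standing_pair below 0.05 m/s).
It fails at once if the hung pair comes off the bar (z of hung_mid in the frame of bar below -0.1 m or z of hung_mid in the frame of bar above -0.02 m or y of hung_mid in the frame of bar below -0.14 m).
It fails at once if the tin, jar or carton is pushed more than 20 mm or knocked over (distance of any of tin, jar, carton from where it was at the start of the episode above 0.02 m or angle between any of tin, jar, carton's own z axis and vertical above 0.4 rad).
It also fails if it takes over 56 s, if anything falls off the work surface, if the arm or the gripper's body presses on something with over 40 N, if the wrist force passes 120 N, or if a joint passes its speed limit or range.

## Working session

There is one attempt and no reset: what is moved stays moved. The work goes in short steps, Python scripts to look and compute and a tool call to move; the robot and the scene stay as the last step left them, time stands still between calls to the robot, and variables do not carry over. Pictures are saved under pics/ and viewed, and the job is handed in when it is done.

Besides the shell and the picture viewer there is one more tool, called after ">>>" as name(argument=value, ...) on one line, values as JSON. step_arm: Moves the arm, as the interface text tells. Its arguments: {"type":"object","properties":{"increments":{"type":"array","items":{"type":"number"}},"fingers":{"type":"number"},"force":{"type":"number"}},"required":["increments"]}

```bash
ls; mkdir -p pics
cat > h.py <<'E'
import numpy as np,cv2
from bench import ctrl
from scipy.spatial.transform import Rotation as Ro
def shot(n,f):
    p=ctrl.camera_params(n); im=ctrl.get_image(n); cv2.imwrite('pics/'+f,im[:,:,::-1]); return p
def w(p,x): return np.array(p['R']).T@(np.array(x)-np.array(p['t']))
def proj(p,X):
    c=np.array(p['R'])@np.array(X)+np.array(p['t']); s=c[:2]/c[2]; r2=s@s
    f=210/np.tan(np.radians(p['vertical_fov'])/2); s=s*(1+p['k1']*r2)
    return s*f+np.array([p['cx'],p['cy']])
E
python3 - <<'E'
from h import *
print(ctrl.get_state())
for n in ['scene','top','wrist']:
    p=shot(n,n+'0.png'); print(n,p['vertical_fov'],p['k1'],-np.array(p['R']).T@p['t'])
    for o in ['bar','bar_closed','bar_open','shelf_edge','standing_mid','standing_crown','hung_mid','standing_pair','tin','jar','carton']:
        if n=='wrist' and o in('tin','jar','carton'):continue
        for d in ctrl.spot_point(n,o)[:2]: print(o,round(d['score'],2),w(p,d['xyz']).round(4),proj(p,w(p,d['xyz'])).round(0))
print(ctrl.get_state()['time'])
E
```

```text
pics
{'time': 0.0, 'joint_positions': array([-1.20890851,  0.3218227 , -0.07011303,  1.45166977,  0.02258781,
        1.37082977, -0.05689036]), 'qd': array([-0.00068881,  0.00044635,  0.00039048,  0.00086304,  0.00034974,
        0.00095647, -0.00045932]), 'joint_torque': array([ 1.13507388e-04, -4.91283917e+01, -4.03621774e-01, -3.12523842e+01,
       -6.37484458e-02,  4.39285592e-02,  1.85033882e-04]), 'position': array([0.22136665, 0.61054277, 0.22146457]), 'tool_rot': array([ 0.27134374,  1.55377781, -0.27438015]), 'ft_force': array([-0.41109116, -0.19192718,  0.05544834]), 'torque': array([-0.02105899, -0.0371094 , -0.01053502]), 'grip_width': 0.997959963204433}
scene 49.106383010838854 -0.018230915051925776 [ 0.29399017 -0.29849365  1.36957964]
bar 0.79 [0.6579 0.086  0.191 ] [301. 183.]
bar_closed 0.77 [0.6683 0.2309 0.193 ] [272. 145.]
bar_closed 0.3 [ 0.4742  0.3935 -0.0024] [197. 171.]
bar_open 0.9 [ 0.6339 -0.0612  0.1952] [328. 227.]
shelf_edge 0.87 [0.6311 0.0265 0.3453] [310. 181.]
standing_mid 0.93 [ 0.5251 -0.3299  0.0948] [358. 337.]
standing_mid 0.63 [4.540e-01 2.5
[... 415 characters left out ...]
 -0.0009] [197. 171.]
top 42.06980173519769 -0.1628550104955007 [0.50601049 0.03818247 1.54231105]
bar 0.73 [0.6557 0.0772 0.1957] [279. 172.]
bar_closed 0.65 [0.6699 0.2274 0.197 ] [219. 166.]
bar_open 0.57 [ 0.6352 -0.0617  0.1902] [334. 182.]
shelf_edge 0.84 [0.6319 0.0264 0.3447] [300. 176.]
standing_mid 0.85 [ 0.5286 -0.3297  0.0989] [431. 228.]
standing_crown 0.87 [ 0.5233 -0.334   0.1813] [441. 229.]
hung_mid 0.72 [0.6507 0.0572 0.1238] [287. 178.]
standing_pair 0.69 [ 0.5241 -0.331  -0.001 ] [423. 230.]
tin 0.96 [0.4312 0.0852 0.0011] [276. 259.]
jar 0.7 [ 4.541e-01  2.543e-01 -1.000e-04] [216. 250.]
wrist 70.52118870027252 0.006922584511907847 [0.14361112 0.63938227 0.38560982]
1.65
```

View images.

View pics/scene0.png

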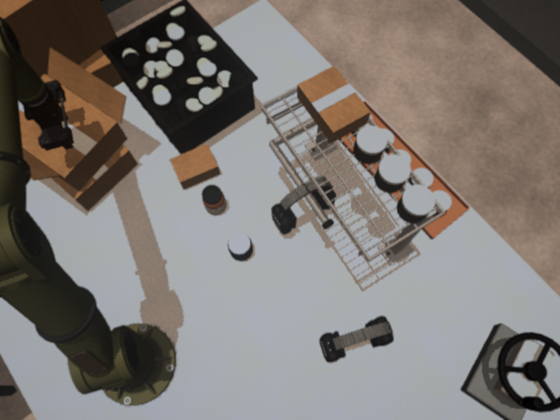

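View pics/top0.png

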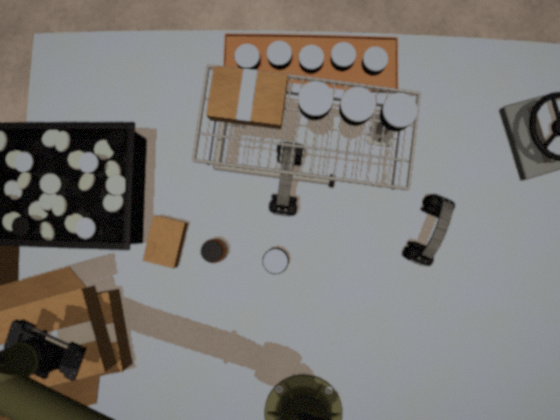

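View pics/wrist0.png

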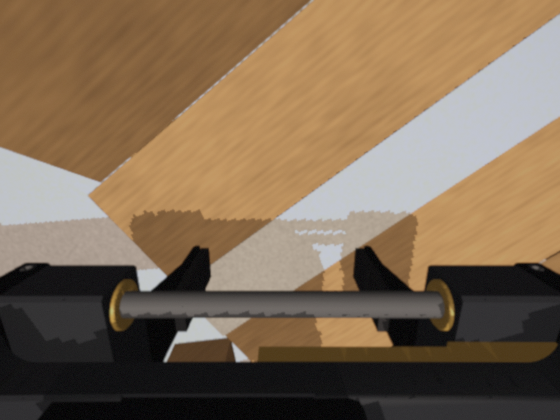

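```bash
cat >> h.py <<'E'
B=np.array([0.653,0.0815,0.194]); psi=-0.118
def ori(yaw,tilt,flip=1):
    a=np.array([np.cos(yaw),np.sin(yaw),0]); b=np.array([-np.sin(yaw),np.cos(yaw),0])*flip
    x=np.sin(tilt)*a+np.array([0,0,-np.cos(tilt)])
    return np.c_[x,b,np.cross(x,b)]
def bp(x,y,z,yaw=psi,o=B):
    return o+np.array([np.cos(yaw)*x-np.sin(yaw)*y,np.sin(yaw)*x+np.cos(yaw)*y,z])
def delta(P,R,P0=None,R0=None):
    s=ctrl.get_state()
    if P0 is None: P0=s['position']
    if R0 is None: R0=Ro.from_rotvec(s['tool_rot']).as_matrix()
    return (R0.T@(P-P0)*100).round(2), Ro.from_matrix(R0.T@R).as_rotvec().round(3)
E
python3 - <<'E'
from h import *
s=ctrl.get_state(); R=Ro.from_rotvec(s['tool_rot']).as_matrix(); print(R.round(3))
p=ctrl.camera_params('wrist'); print('cam in tool',R.T@(-np.array(p['R']).T@p['t']-s['position']), (R.T@np.array(p['R']).T).round(2))
for f in (1,-1): print(f,delta(bp(-.15,-.022,.15),ori(psi,.6,f)))
p=ctrl.camera_params('top')
for n in ['standing_pair','hung_pair']:
    ctrl.get_image('top'); d=ctrl.silhouettes('top',n)[0]; m=d['pixels']
    print(n,d['score'],m.sum()); cv2.imwrite('pics/m_%s.png'%n,m.astype(np.uint8)*255)
    ys,xs=np.nonzero(m); print(xs.min(),xs.max(),ys.min(),ys.max(),cv2.minAreaRect(np.c_[xs,ys].astype(np.float32)))
# predicted for yaw guesses
S=np.array([.5255,-.331,.095])
for yaw in (-.2,-.3,-.4): print(yaw,[proj(p,bp(sx*.07,0,0.001,yaw,S)).round(0) for sx in(-1,1)])
E
```

```text
[[ 0.     0.341  0.94 ]
 [ 0.     0.94  -0.341]
 [-1.     0.     0.   ]]
cam in tool [-1.63040736e-01  4.92231667e-05 -8.29150388e-02] [[ 0.   -0.3   0.95]
 [ 1.    0.    0.  ]
 [-0.    0.95  0.3 ]]
1 (array([-12.15, -40.64,  44.51]), array([-0.223, -0.597,  0.069]))
-1 (array([-12.15, -40.64,  44.51]), array([2.79 , 0.099, 0.863]))
standing_pair 0.64 1775
401 455 194 266 ((428.9827880859375, 229.2069091796875), (35.05881881713867, 73.13768005371094), 23.198591232299805)
hung_pair 0.65 1281
268 301 143 215 ((284.5978698730469, 178.96206665039062), (28.721529006958008, 72.05741119384766), 5.389311790466309)
-0.2 [array([426., 254.]), array([437., 203.])]
-0.3 [array([423., 254.]), array([439., 204.])]
-0.4 [array([421., 253.]), array([442., 205.])]
```

>>> step_arm(increments=[-6, 0, 0, 0, 0, 0, -6, 0, 0, 0, 0, 0, 0, -4, 4.4, 0, 0, 0, 0, -4, 4.4, 0, 0, 0, 0, -4, 4.4, 0, 0, 0, 0, -4, 4.4, 0, 0, 0, 0, -4, 4.4, 0, 0, 0, 0, -4, 4.4, 0, 0, 0, 0, -4, 4.4, 0, 0, 0, 0, -4, 4.4, 0, 0, 0, 0, -4, 4.4, 0, 0, 0, 0, -4, 4.4, 0, 0, 0], fingers=100, force=30)

```text
time: 3.35
position: [0.4995, 0.0833, 0.3429]
tool_rot: [0.273, 1.553, -0.272]
ft_force: [0.5, 0.5, 0.5]
grip_width: 1.0
```

>>> step_arm(increments=[0, 0, 0, -0.056, -0.15, 0.017, 0, 0, 0, -0.056, -0.15, 0.017, 0, 0, 0, -0.056, -0.15, 0.017, 0, 0, 0, -0.056, -0.15, 0.017])

```text
time: 3.85
position: [0.5099, 0.0941, 0.3423]
tool_rot: [0.12, 1.143, -0.145]
ft_force: [-0.4, -0.9, 0.1]
grip_width: 1.001
```

```bash
cat > look.py <<'E'
from h import *
import sys
f,names=sys.argv[1],sys.argv[2:]
s=ctrl.get_state(); print('t',s['time'],'q',s['joint_positions'].round(2),s['position'].round(4),'F',s['ft_force'].round(1),'g',round(s['grip_width'],3))
print(Ro.from_rotvec(s['tool_rot']).as_matrix().round(3).tolist())
p=shot('wrist',f)
for o in names:
    for d in ctrl.spot_point('wrist',o)[:2]: 
        X=w(p,d['xyz']); v=X-B; print(o,round(d['score'],2),X.round(4),'bar:',[round(v[0]*np.cos(psi)+v[1]*np.sin(psi),4),round(-v[0]*np.sin(psi)+v[1]*np.cos(psi),4),round(v[2],4)],proj(p,X).round(0))
E
python3 look.py w1.png bar bar_open bar_closed shelf_edge hung_mid
```

```text
t 3.85 q [-0.26 -0.29 -0.09  1.9   0.18  1.16  1.  ] [0.5099 0.0941 0.3423] F [-0.4 -0.9  0.1] g 1.001
[[0.407, 0.176, 0.896], [-0.054, 0.984, -0.169], [-0.912, 0.021, 0.41]]
bar 0.86 [0.6548 0.0838 0.1936] bar: [np.float64(0.0015), np.float64(0.0025), np.float64(-0.0004)] [291. 241.]
bar_closed 0.66 [0.6707 0.2325 0.1996] bar: [np.float64(-0.0002), np.float64(0.1521), np.float64(0.0056)] [409. 237.]
shelf_edge 0.5 [ 0.6383 -0.0609  0.1905] bar: [np.float64(0.0022), np.float64(-0.1432), np.float64(-0.0035)] [181. 246.]
hung_mid 0.9 [0.6532 0.0618 0.1276] bar: [np.float64(0.0026), np.float64(-0.0195), np.float64(-0.0664)] [274. 209.]
```

View pics/w1.png

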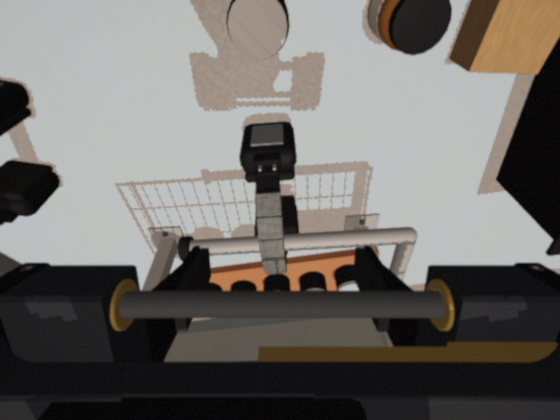

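```bash
sed -i 's/^B=.*/B=np.array([0.654,0.0825,0.194]); psi=-0.118/' h.py
cat >> h.py <<'E'
def tgt(gx,gy,gz,tilt,back=0,yaw=psi,o=B):
    R=ori(yaw,tilt); return bp(gx,gy,gz,yaw,o)+R[:,0]*(0.019-back), R
E
python3 - <<'E'
from h import *
P,R=tgt(-.045,-.021,.004,.6,.09); print(P,delta(P,R))
E
```

```text
[0.56702984 0.07166332 0.25659883] (array([10.11, -1.1 ,  1.97]), array([-0.067, -0.181,  0.014]))
```

>>> step_arm(increments=[5, -0.55, 1, 0, 0, 0, 5.1, -0.55, 1, 0, 0, 0, 0, 0, 0, -0.034, -0.09, 0.007, 0, 0, 0, -0.034, -0.09, 0.007, 0, 0, 0, 0, 0, 0])

```text
time: 4.78
position: [0.5657, 0.0735, 0.2553]
tool_rot: [0.054, 0.973, -0.105]
ft_force: [0.0, -0.2, -0.2]
grip_width: 0.997
```

```bash
python3 look.py w2.png hung_mid
python3 - <<'E'
from h import *
P,R=tgt(-.045,-.021,.004,.6,.09); print(P,delta(P,R))
P,R=tgt(-.045,-.021,.004,.6,0); print(P,delta(P,R))
E
```

```text
t 4.775 q [-0.25 -0.26 -0.08  2.11  0.32  0.77  0.96] [0.5657 0.0735 0.2553] F [ 0.  -0.2 -0.2] g 0.997
[[0.558, 0.113, 0.822], [-0.064, 0.994, -0.093], [-0.827, -0.001, 0.562]]
[0.56702984 0.07166332 0.25659883] (array([ 0.05, -0.16, -0.06]), array([ 0.003, -0.001, -0.002]))
[0.61749428 0.06568073 0.18231862] (array([ 9.05, -0.18, -0.05]), array([ 0.003, -0.001, -0.002]))
```

View pics/w2.png

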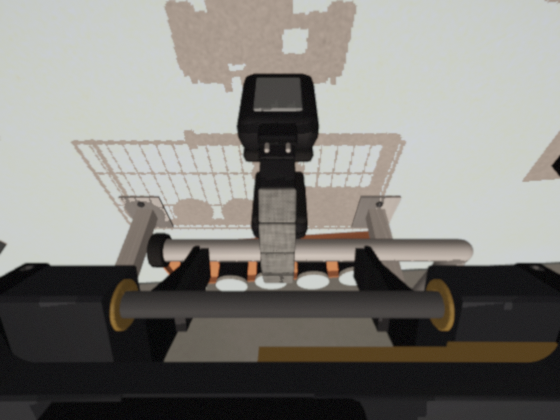

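>>> step_arm(increments=[3, 0, 0, 0, 0, 0, 3, 0, 0, 0, 0, 0, 3, 0, 0, 0, 0, 0, 0, 0, 0, 0, 0, 0])

```text
time: 5.38
position: [0.6176, 0.0656, 0.1804]
tool_rot: [0.055, 0.975, -0.109]
ft_force: [-0.7, -0.1, -0.6]
grip_width: 1.001
```

```bash
python3 look.py w3.png
```

```text
t 5.375 q [-0.21 -0.08 -0.07  2.11  0.4   0.58  0.9 ] [0.6176 0.0656 0.1804] F [-0.7 -0.1 -0.6] g 1.001
[[0.557, 0.117, 0.822], [-0.067, 0.993, -0.096], [-0.828, -0.002, 0.561]]
```

View pics/w3.png

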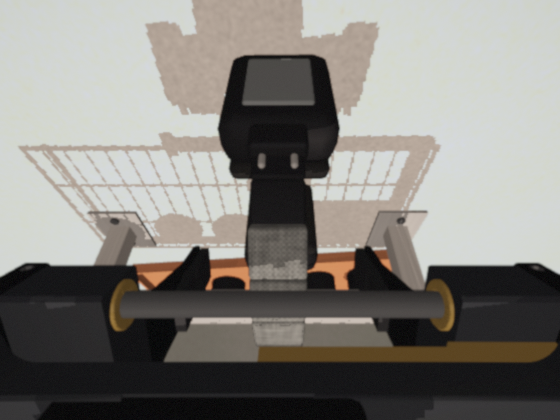

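>>> step_arm(increments=[0, 0, 0, 0, 0, 0, 0, 0, 0, 0, 0, 0, 0, 0, 0, 0, 0, 0, 0, 0, 0, 0, 0, 0, 0, 0, 0, 0, 0, 0], fingers=0, force=25)

```text
time: 6.05
position: [0.6174, 0.0661, 0.1824]
tool_rot: [0.055, 0.97, -0.107]
ft_force: [0.8, -1.1, 0.8]
grip_width: 0.519
```

>>> step_arm(increments=[0, 0, 0, 0, 0, 0, 0, 0, 0, 0, 0, 0, 0, 0, 0, 0, 0, 0, 0, 0, 0, 0, 0, 0])

```text
time: 6.55
position: [0.6173, 0.0659, 0.182]
tool_rot: [0.055, 0.971, -0.108]
ft_force: [-1.0, -1.3, 0.4]
grip_width: 0.349
```

>>> step_arm(increments=[-0.1, 1.4, 0, 0, 0, 0, 0, 1.7, 0, 0, 0, 0, 0, 1.7, 0, 0, 0, 0, 0, 1.7, 0, 0, 0, 0])

```text
time: 7.05
position: [0.6242, 0.1307, 0.1824]
tool_rot: [0.055, 0.971, -0.108]
ft_force: [-0.6, -2.4, -0.4]
grip_width: 0.347
```

>>> step_arm(increments=[0, 1.7, 0, 0, 0, 0, 0, 1.7, 0, 0, 0, 0, 0, 1.7, 0, 0, 0, 0, 0, 1.5, 0, 0, 0, 0, 0, 0, 0, 0, 0, 0, 0, 0, 0, 0, 0, 0])

```text
time: 7.8
position: [0.6318, 0.1963, 0.1826]
tool_rot: [0.055, 0.971, -0.107]
ft_force: [-0.5, -0.2, -0.9]
grip_width: 0.34
```

```bash
python3 look.py w4.png hung_mid bar_closed bar
python3 - <<'E'
from h import *
p=shot('top','t4.png')
for d in ctrl.spot_point('top','hung_mid')[:1]: print(d['score'],w(p,d['xyz']))
E
```

```text
t 7.8 q [-0.33  0.05 -0.21  1.99  0.58  0.7   0.54] [0.6318 0.1963 0.1826] F [-0.5 -0.2 -0.9] g 0.34
[[0.56, 0.115, 0.821], [-0.066, 0.993, -0.095], [-0.826, -0.001, 0.564]]
0.67 [0.66230094 0.18640396 0.12741553]
```

View pics/w4.png

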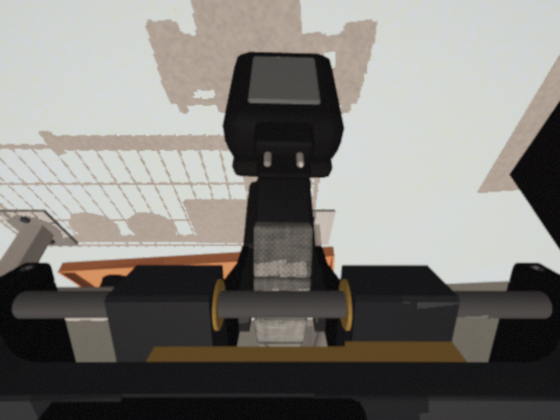

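View pics/t4.png

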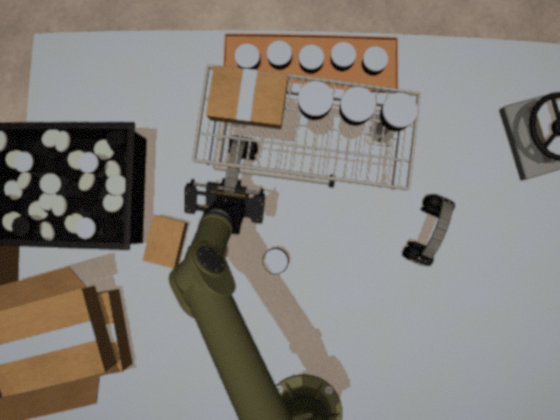

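>>> step_arm(increments=[0, 0, 0, 0, 0, 0, 0, 0, 0, 0, 0, 0, 0, 0, 0, 0, 0, 0, 0, 0, 0, 0, 0, 0], fingers=80)

```text
time: 8.6
position: [0.6322, 0.1964, 0.1832]
tool_rot: [0.055, 0.97, -0.107]
ft_force: [0.5, -0.7, 0.2]
grip_width: 0.713
```

>>> step_arm(increments=[-3, 0, 0, 0, 0, 0, -4, 0, 0, 0, 0, 0, -4, 0, 0, 0, 0, 0, 0, 0, 0, 0, 0, 0])

```text
time: 9.1
position: [0.5708, 0.2055, 0.2782]
tool_rot: [0.057, 0.964, -0.103]
ft_force: [1.3, -0.2, -0.3]
grip_width: 0.797
```

```bash
python3 look.py w5.png hung_mid bar_closed bar bar_open
python3 - <<'E'
from h import *
P=np.array([.5,-.27,.33]);R=ori(-.33,.6); print(delta(P,R))
E
```

```text
t 9.1 q [-0.35 -0.14 -0.24  1.97  0.46  0.89  0.64] [0.5708 0.2055 0.2782] F [ 1.3 -0.2 -0.3] g 0.797
[[0.566, 0.113, 0.817], [-0.062, 0.994, -0.095], [-0.822, 0.003, 0.569]]
bar_closed 0.73 [0.673  0.2322 0.1981] bar: [np.float64(0.0013), np.float64(0.1509), np.float64(0.0041)] [318. 237.]
bar 0.59 [0.6552 0.0803 0.1942] bar: [np.float64(0.0014), np.float64(-0.002), np.float64(0.0002)] [171. 234.]
bar_open 0.82 [ 0.6384 -0.0608  0.1916] bar: [np.float64(0.0014), np.float64(-0.1441), np.float64(-0.0024)] [ 33. 232.]
(array([ -5.53, -47.8 ,   1.97]), array([ 0.178, -0.003, -0.118]))
```

View pics/w5.png

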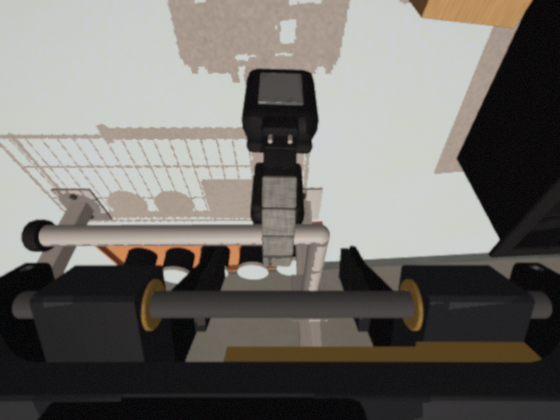

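```bash
sed -i 's/^B=.*/B=np.array([0.655,0.0825,0.194]); psi=-0.118/' h.py
python3 - <<'E'
from h import *
S=np.array([.5255,-.331,.095])
P,R=tgt(-.045,0,.075,.45,.12,-.33,S); print(P,delta(P,R))
P[2]=.29;print(delta(P,R))
E
```

```text
[ 0.44136702 -0.30218236  0.26094516] (array([ -2.87, -51.66,  -6.42]), array([ 0.186,  0.147, -0.105]))
(array([ -5.28, -51.67,  -4.79]), array([ 0.186,  0.147, -0.105]))
```

>>> step_arm(increments=[-0.9, -5.7, -0.5, 0, 0, 0, -0.9, -5.7, -0.5, 0, 0, 0, -0.9, -5.7, -0.5, 0, 0, 0, -0.9, -5.7, -0.5, 0, 0, 0, -0.6, -5.7, -0.5, 0, 0, 0, -0.5, -5.7, -0.5, 0, 0, 0, -0.5, -5.7, -0.5, 0, 0, 0, 0, -5.7, -0.5, 0, 0, 0, 0, -5.9, -0.5, 0, 0, 0, 0, 0, 0, 0.093, 0.074, -0.053, 0, 0, 0, 0.093, 0.074, -0.053, 0, 0, 0, 0, 0, 0], fingers=100)

```text
time: 10.85
position: [0.5066, -0.2643, 0.2643]
tool_rot: [0.166, 1.17, -0.313]
ft_force: [-1.2, -0.2, 0.2]
grip_width: 1.002
```

```bash
python3 look.py w6.png standing_mid standing_crown standing_pair
python3 - <<'E'
from h import *
S=np.array([.5255,-.331,.095])
P,R=tgt(-.045,0,.075,.45,.12,-.33,S); print(P,delta(P,R))
E
```

```text
t 10.85 q [ 0.41 -0.16  0.03  1.94 -0.01  0.96  1.69] [ 0.5066 -0.2643  0.2643] F [-1.2 -0.2  0.2] g 1.002
[[0.354, 0.326, 0.877], [-0.155, 0.945, -0.289], [-0.922, -0.034, 0.385]]
standing_mid 0.93 [ 0.5234 -0.3326  0.0951] bar: [np.float64(-0.0818), np.float64(-0.4277), np.float64(-0.0989)] [234. 166.]
standing_crown 0.63 [ 0.5211 -0.3321  0.1766] bar: [np.float64(-0.0842), np.float64(-0.4275), np.float64(-0.0174)] [220. 211.]
standing_pair 0.56 [ 0.5263 -0.3325  0.001 ] bar: [np.float64(-0.0789), np.float64(-0.4273), np.float64(-0.193)] [246. 131.]
standing_pair 0.38 [ 0.526  -0.3322  0.0965] bar: [np.float64(-0.0793), np.float64(-0.427), np.float64(-0.0975)] [235. 168.]
[ 0.44136702 -0.30218236  0.26094516] (array([-1.36, -5.53, -4.58]), array([ 0.008, -0.054,  0.032]))
```

View pics/w6.png

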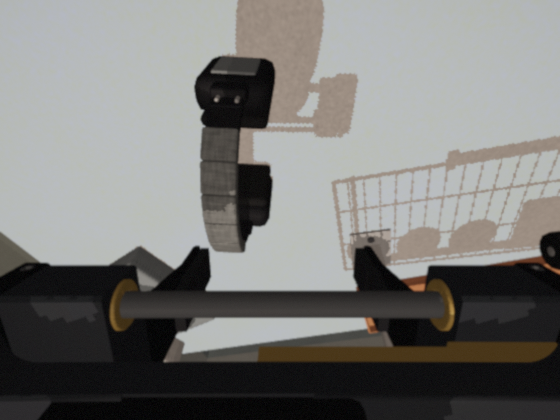

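```bash
cat > fit.py <<'E'
from h import *
from scipy.optimize import minimize
def render(p,x,y,yaw,z=.095):
    im=np.zeros((420,560),np.uint8); S=np.array([x,y,z])
    def hull(pts):
        q=np.array([proj(p,bp(*u,yaw,S)) for u in pts]).astype(np.float32)
        cv2.fillConvexPoly(im,cv2.convexHull(q).round().astype(np.int32),1)
    for s in(-1,1): hull([(s*a,b,c) for a in(.045,.095) for b in(-.038,.038) for c in(-.095,.001)])
    xs=[-.08,-.065,-.047,-.025,0,.025,.047,.065,.08]; d=[60,31,15,4,0,4,15,31,60]
    for i in range(8):
        hull([(xs[j],b,.081-d[j]/1000+t) for j in(i,i+1) for b in(-.015,.015) for t in(0,.014)])
    return im
if __name__=='__main__':
    best=[]
    for n in ('wrist','top'):
        p=ctrl.camera_params(n); im=ctrl.get_image(n); d=ctrl.silhouettes(n,'standing_pair')[0]; m=d['pixels'].astype(np.uint8)
        print(n,d['score'],m.sum())
        res=[]
        for yaw in np.arange(-.5,-.1,.03):
            for x in np.arange(.512,.537,.003):
                for y in np.arange(-.344,-.318,.003):
                    r=render(p,x,y,yaw); res.append(((r&m).sum()/(r|m).sum(),x,y,yaw))
        res.sort(reverse=True)
        for r in res[:5]: print(np.round(r,3))
        b=res[0]; o=im[:,:,::-1].copy(); o[render(p,*b[1:])>0,2]=255; cv2.imwrite('pics/fit_%s.png'%n,o)
E
python3 fit.py
```

```text
wrist 0.72 11670
[ 0.894  0.53  -0.335 -0.38 ]
[ 0.887  0.527 -0.332 -0.38 ]
[ 0.88   0.53  -0.332 -0.35 ]
[ 0.879  0.53  -0.335 -0.41 ]
[ 0.878  0.527 -0.332 -0.35 ]
top 0.57 1004
[ 0.517  0.524 -0.332 -0.32 ]
[ 0.516  0.527 -0.332 -0.41 ]
[ 0.515  0.521 -0.332 -0.32 ]
[ 0.515  0.524 -0.332 -0.44 ]
[ 0.514  0.524 -0.332 -0.41 ]
```

View pics/fit_wrist.png

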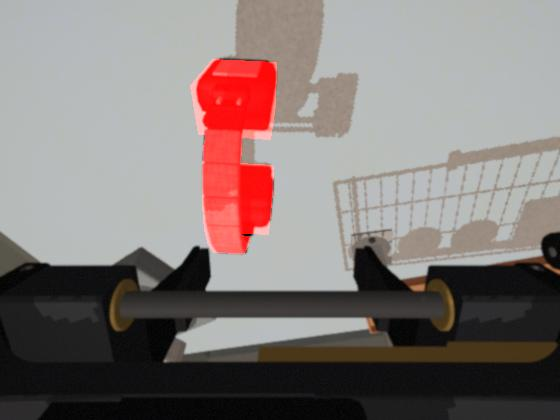

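Run:
```python
from h import *
S=np.array([.526,-.3325,.095])
P,R=tgt(-.045,0,.075,.45,.09,-.38,S); print(P,delta(P,R))
```

```text
[ 0.45553056 -0.30435361  0.23393174] (array([ 1.73, -5.22, -4.39]), array([ 0.054, -0.052,  0.012]))
```

>>> step_arm(increments=[0, -2.6, -2.2, 0, 0, 0, 0.9, -2.6, -2.2, 0, 0, 0, 0.8, 0, 0, 0.027, -0.026, 0.006, 0, 0, 0, 0.027, -0.026, 0.006, 0, 0, 0, 0, 0, 0])

```text
time: 11.88
position: [0.4557, -0.3037, 0.2345]
tool_rot: [0.213, 1.107, -0.339]
ft_force: [1.0, -1.0, 0.2]
grip_width: 0.999
```

```bash
python3 look.py w7.png standing_mid standing_crown;sed -i "s/('wrist','top')/('wrist',)/" fit.py; python3 fit.py;  python3 - <<'E'
from h import *
S=np.array([.526,-.3325,.095])
P,R=tgt(-.045,0,.075,.45,.09,-.38,S); print(P,delta(P,R))
E
```

```text
t 11.875 q [ 0.46 -0.23  0.13  2.07 -0.08  0.86  1.82] [ 0.4557 -0.3037  0.2345] F [ 1.  -1.   0.2] g 0.999
[[0.404, 0.371, 0.836], [-0.161, 0.929, -0.334], [-0.9, 0.0, 0.435]]
standing_crown 0.64 [ 0.5229 -0.3323  0.1763] bar: [np.float64(-0.0823), np.float64(-0.4275), np.float64(-0.0177)] [280. 258.]
wrist 0.84 11199
[ 0.888  0.53  -0.332 -0.35 ]
[ 0.883  0.53  -0.335 -0.38 ]
[ 0.879  0.53  -0.332 -0.38 ]
[ 0.877  0.53  -0.335 -0.41 ]
[ 0.875  0.533 -0.335 -0.38 ]
[ 0.45553056 -0.30435361  0.23393174] (array([ 0.05, -0.09, -0.09]), array([ 0.001,  0.   , -0.   ]))
```

View pics/fit_wrist.png

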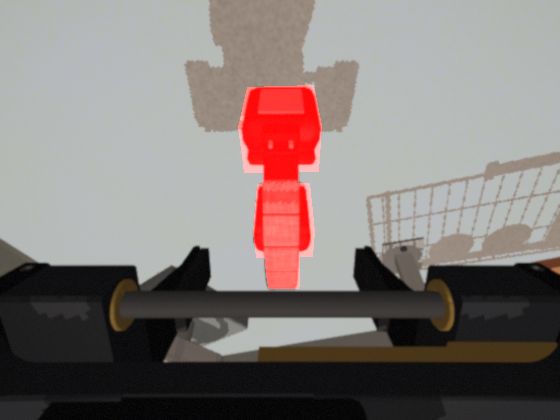

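>>> step_arm(increments=[3, 0, 0, 0, 0, 0, 3, 0, 0, 0, 0, 0, 3.1, 0, 0, 0, 0, 0, 0, 0, 0, 0, 0, 0])

```text
time: 12.62
position: [0.4918, -0.3175, 0.1496]
tool_rot: [0.214, 1.112, -0.337]
ft_force: [0.3, 0.4, -0.4]
grip_width: 1.002
```

>>> step_arm(increments=[0, 0, 0, 0, 0, 0, 0, 0, 0, 0, 0, 0, 0, 0, 0, 0, 0, 0, 0, 0, 0, 0, 0, 0, 0, 0, 0, 0, 0, 0, 0, 0, 0, 0, 0, 0, 0, 0, 0, 0, 0, 0, 0, 0, 0, 0, 0, 0, 0, 0, 0, 0, 0, 0], fingers=0, force=50)

```text
time: 13.75
position: [0.4925, -0.3186, 0.1523]
tool_rot: [0.213, 1.107, -0.339]
ft_force: [-0.5, 0.0, 0.5]
grip_width: 0.335
```

```bash
python3 look.py w8.png standing_mid
python3 - <<'E'
from h import *
S=np.array([.527,-.3325,.095])
P,R=tgt(-.045,0,.075,.45,0,-.38,S); print(P,delta(P,R))
E
```

```text
t 13.75 q [ 0.44 -0.07  0.14  2.1  -0.13  0.66  1.86] [ 0.4925 -0.3186  0.1523] F [-0.5  0.   0.5] g 0.335
[[0.403, 0.371, 0.836], [-0.161, 0.929, -0.334], [-0.901, 0.0, 0.434]]
[ 0.4928849  -0.31887399  0.15289151] (array([-0.04, -0.01,  0.07]), array([-0.   , -0.001, -0.   ]))
```

View pics/w8.png

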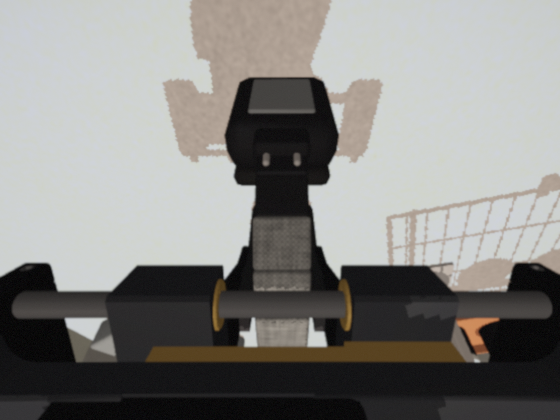

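```bash
cat > nav.py <<'E'
from h import *
def T(y,z,x=0,tilt=.45):  # pair mid in bar frame -> TCP
    R=ori(psi,tilt); return bp(x-.0367,y,z+.057),R
E
python3 - <<'E'
from nav import *
P0=ctrl.get_state()['position']+[0,0,.054]
P,R=T(-.25,-.045); print(P, delta(P,R,P0)); R0=R
P1,R=T(-.19,-.045)
E
```

```text
[ 0.58912362 -0.16144096  0.206     ] (array([ 1.39, 18.18,  2.82]), array([-0.236, -0.001,  0.114]))
```

>>> step_arm(increments=[-1.2, 0, 0.6, 0, 0, 0, -1.8, 0, 0.9, 0, 0, 0, -1.9, 0, 0.9, 0, 0, 0, 0, 0, 0, 0, 0, 0])

```text
time: 14.35
position: [0.4939, -0.3193, 0.2093]
tool_rot: [0.212, 1.104, -0.339]
ft_force: [1.1, -0.4, -3.2]
grip_width: 0.336
```

```bash
python3 look.py w9.png standing_mid
python3 - <<'E'
from nav import *
P,R=T(-.25,-.045); print(P, delta(P,R))
E
```

```text
t 14.35 q [ 0.44 -0.12  0.13  2.03 -0.1   0.78  1.82] [ 0.4939 -0.3193  0.2093] F [ 1.1 -0.4 -3.2] g 0.336
[[0.406, 0.371, 0.835], [-0.163, 0.929, -0.333], [-0.899, -0.001, 0.438]]
standing_mid 0.23 [ 0.5296 -0.3307  0.0539] bar: [np.float64(-0.0759), np.float64(-0.4251), np.float64(-0.1401)] [284. 165.]
[ 0.58912362 -0.16144096  0.206     ] (array([ 1.39, 18.15,  2.87]), array([-0.236, -0.002,  0.113]))
```

View pics/w9.png

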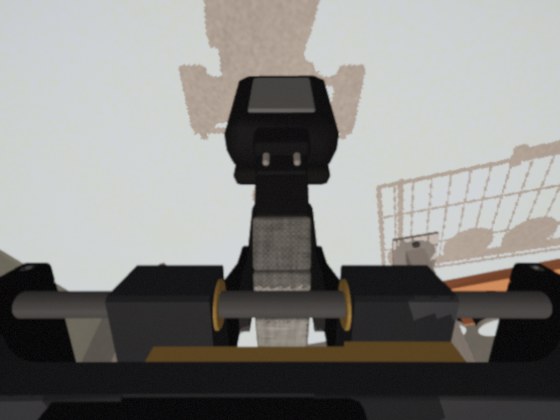

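>>> step_arm(increments=[0, 0, 0, -0.118, -0.001, 0.057, 0, 0, 0, -0.118, -0.001, 0.057, 0.3, 2, 0.7, 0, 0, 0, 0.7, 3.2, 1.2, 0, 0, 0, 0.7, 3.2, 1.3, 0, 0, 0, 0.7, 3.2, 1.3, 0, 0, 0, 0.7, 3.2, 1.3, 0, 0, 0, 0.5, 2, 0.9, 0, 0, 0, 0, 0, 0, 0, 0, 0, 0, 0, 0, 0, 0, 0])

```text
time: 15.7
position: [0.587, -0.1616, 0.2024]
tool_rot: [0.066, 1.12, -0.106]
ft_force: [0.3, -0.4, -3.0]
grip_width: 0.337
```

```bash
python3 look.py w10.png standing_mid bar_open bar
python3 - <<'E'
from nav import *
P,R=T(-.25,-.045); print(P, delta(P,R))
for n in('scene','top'):
    p=shot(n,n+'10.png')
    for o in ('standing_mid','hung_mid'):
        for d in ctrl.spot_point(n,o)[:3]:
            X=w(p,d['xyz'])-B; print(n,o,d['score'],[X[0]*np.cos(psi)+X[1]*np.sin(psi),-X[0]*np.sin(psi)+X[1]*np.cos(psi),X[2]])
E
```

```text
t 15.7 q [ 0.28 -0.06 -0.02  2.   -0.09  0.77  1.77] [ 0.587  -0.1616  0.2024] F [ 0.3 -0.4 -3. ] g 0.337
[[0.431, 0.118, 0.894], [-0.052, 0.993, -0.107], [-0.901, -0.0, 0.434]]
bar_open 0.76 [ 0.6371 -0.0613  0.1945] bar: [np.float64(-0.0008), np.float64(-0.1449), np.float64(0.0005)] [430. 285.]
[ 0.58912362 -0.16144096  0.206     ] (array([-0.16,  0.07,  0.25]), array([-0.002,  0.001,  0.001]))
scene standing_mid 0.79 [np.float64(-0.00200716390035046), np.float64(-0.24808011466382698), np.float64(-0.04831997711861202)]
scene hung_mid 0.67 [np.float64(-0.005693374976097974), np.float64(-0.24855375881853053), np.float64(0.03335674850821371)]
scene hung_mid 0.63 [np.float64(-0.002610057331365266), np.float64(0.1095499224619447), np.float64(-0.0702154804224872)]
top standing_mid 0.8 [np.float64(-0.0004086446607040363), np.float64(-0.251100557049634), np.float64(-0.04465576166038676)]
top standing_mid 0.51 [np.float64(-0.22341001553294665), np.float64(-0.021413142423737444), np.float64(-0.19416526019332941)]
top hung_mid 0.86 [np.float64(-0.0039500864685372665), np.float64(0.10366082595808257), np.float64(-0.06403485648893814)]
```

View pics/w10.png

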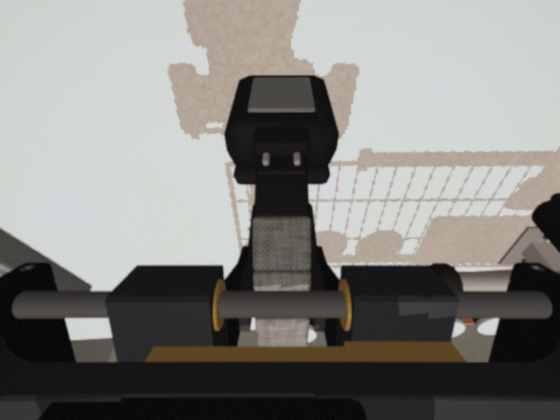

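View pics/scene10.png

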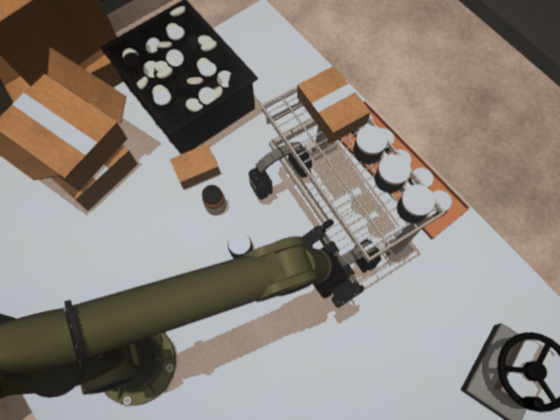

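>>> step_arm(increments=[-0.3, 1, 0.3, 0, 0, 0, 0, 1.6, 0, 0, 0, 0, 0, 1.6, 0, 0, 0, 0, 0, 1.6, 0, 0, 0, 0, 0, 1.6, 0, 0, 0, 0, 0, 1.6, 0, 0, 0, 0, 0, 1.5, 0, 0, 0, 0, 0, 1.5, 0, 0, 0, 0, 0, 0, 0, 0, 0, 0])

```text
time: 17.32
position: [0.6039, -0.0393, 0.2081]
tool_rot: [0.064, 1.117, -0.102]
ft_force: [-0.5, -0.0, -2.6]
grip_width: 0.338
```

```bash
python3 look.py w11.png bar_open
python3 - <<'E'
from nav import *
P,R=T(-.04,-.045); print(P, delta(P,R))
E
```

```text
t 17.325 q [ 0.18 -0.08 -0.18  2.    0.05  0.77  1.42] [ 0.6039 -0.0393  0.2081] F [-0.5 -0.  -2.6] g 0.338
[[0.434, 0.114, 0.894], [-0.049, 0.993, -0.103], [-0.9, 0.0, 0.437]]
[0.61384615 0.04709871 0.206     ] (array([ 0.16,  8.94, -0.11]), array([ 0.001,  0.002, -0.   ]))
```

View pics/w11.png

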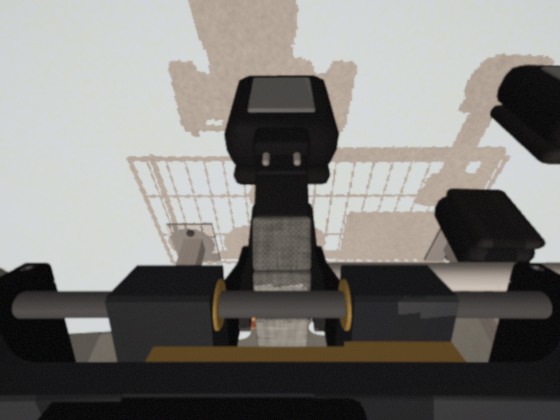

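>>> step_arm(increments=[0, 1.5, 0, 0, 0, 0, 0, 1.5, 0, 0, 0, 0, 0, 1.5, 0, 0, 0, 0, 0, 1.5, 0, 0, 0, 0, 0, 1.5, 0, 0, 0, 0, 0, 1.4, 0, 0, 0, 0, 0, 0, 0, 0, 0, 0, 0, 0, 0, 0, 0, 0])

```text
time: 18.42
position: [0.614, 0.0453, 0.2076]
tool_rot: [0.066, 1.118, -0.107]
ft_force: [0.3, -0.3, -3.2]
grip_width: 0.334
```

```bash
python3 look.py w12.png bar_open
python3 - <<'E'
from nav import *
P,R=T(-.04,-.07); print(P, delta(P,R))
for n in('scene','top'):
    p=shot(n,n+'12.png')
    for o in ('standing_mid','hung_mid'):
        for d in ctrl.spot_point(n,o)[:3]:
            X=w(p,d['xyz'])-B; print(n,o,d['score'],[X[0]*np.cos(psi)+X[1]*np.sin(psi),-X[0]*np.sin(psi)+X[1]*np.cos(psi),X[2]])
E
```

```text
t 18.425 q [ 0.1  -0.04 -0.29  1.96  0.17  0.79  1.16] [0.614  0.0453 0.2076] F [ 0.3 -0.3 -3.2] g 0.334
[[0.433, 0.119, 0.894], [-0.052, 0.993, -0.107], [-0.9, -0.0, 0.436]]
bar_open 0.8 [ 0.6394 -0.0602  0.1914] bar: [np.float64(0.0013), np.float64(-0.1435), np.float64(-0.0026)] [143. 274.]
[0.61384615 0.04709871 0.181     ] (array([ 2.38,  0.18, -1.19]), array([-0.001,  0.001,  0.001]))
scene standing_mid 0.72 [np.float64(-0.0024562056684917528), np.float64(-0.041735497411431094), np.float64(-0.0455365812695224)]
top standing_mid 0.8 [np.float64(-0.0032423343815460963), np.float64(-0.04075436809909686), np.float64(-0.04067568671750668)]
top hung_mid 0.58 [np.float64(-0.003221487472934296), np.float64(0.10392107907593147), np.float64(-0.07090372916342105)]
```

View pics/top12.png

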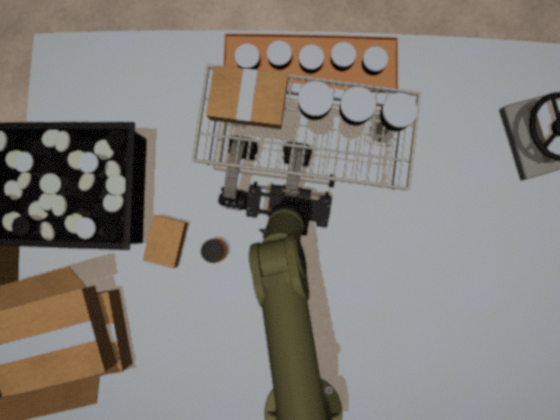

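>>> step_arm(increments=[0.6, 0, -0.3, 0, 0, 0, 0.6, 0, -0.3, 0, 0, 0, 0.6, 0, -0.3, 0, 0, 0, 0.5, 0, -0.25, 0, 0, 0, 0, 0, 0, 0, 0, 0, 0, 0, 0, 0, 0, 0])

```text
time: 19.58
position: [0.6138, 0.0467, 0.1821]
tool_rot: [0.066, 1.118, -0.105]
ft_force: [-0.3, -0.3, -2.5]
grip_width: 0.338
```

>>> step_arm(increments=[0.2, 0, -0.1, 0, 0, 0, 0, 0, 0, 0, 0, 0])

```text
time: 19.82
position: [0.6145, 0.0468, 0.181]
tool_rot: [0.066, 1.116, -0.105]
ft_force: [-1.3, -0.2, 1.7]
grip_width: 0.338
```

>>> step_arm(increments=[0.2, 0, -0.1, 0, 0, 0, 0, 0, 0, 0, 0, 0])

```text
time: 20.08
position: [0.615, 0.0469, 0.1797]
tool_rot: [0.066, 1.114, -0.105]
ft_force: [-3.8, 0.4, 7.0]
grip_width: 0.335
```

>>> step_arm(increments=[-0.2, 0, 0.1, 0, 0, 0, 0, 0, 0, 0, 0, 0, 0, 0, 0, 0, 0, 0])

```text
time: 20.45
position: [0.6147, 0.0468, 0.1806]
tool_rot: [0.066, 1.116, -0.105]
ft_force: [3.5, -0.2, 2.6]
grip_width: 0.338
```

>>> step_arm(increments=[0, 0, 0, 0, 0, 0, 0, 0, 0, 0, 0, 0, 0, 0, 0, 0, 0, 0, 0, 0, 0, 0, 0, 0, 0, 0, 0, 0, 0, 0, 0, 0, 0, 0, 0, 0], fingers=80)

```text
time: 21.2
position: [0.6137, 0.0466, 0.1797]
tool_rot: [0.066, 1.118, -0.105]
ft_force: [-0.8, -0.5, 0.4]
grip_width: 0.79
```

>>> step_arm(increments=[-3, 0, 0, 0, 0, 0, -4, 0, 0, 0, 0, 0, -4, 0, 0, 0, 0, 0, 0, 0, -2, 0, 0, 0, 0, 0, 0, 0, 0, 0])

```text
time: 21.82
position: [0.5473, 0.0545, 0.2699]
tool_rot: [0.065, 1.118, -0.105]
ft_force: [0.6, -0.1, -0.4]
grip_width: 0.803
```

```bash
python3 look.py w13.png hung_mid standing_mid
python3 - <<'E'
from nav import *
for n in('scene','top'):
    p=shot(n,n+'13.png')
    for o in ('standing_mid','hung_mid','tin','jar','carton'):
        for d in ctrl.spot_point(n,o)[:3]:
            W=w(p,d['xyz']);X=W-B; print(n,o,round(d['score'],2),W.round(3),np.round([X[0]*np.cos(psi)+X[1]*np.sin(psi),-X[0]*np.sin(psi)+X[1]*np.cos(psi),X[2]],3))
E
```

```text
t 21.825 q [ 0.09 -0.23 -0.29  2.    0.09  0.94  1.21] [0.5473 0.0545 0.2699] F [ 0.6 -0.1 -0.4] g 0.803
[[0.433, 0.117, 0.894], [-0.052, 0.993, -0.105], [-0.9, -0.001, 0.436]]
hung_mid 0.57 [0.665  0.1913 0.1261] bar: [np.float64(-0.0029), np.float64(0.1092), np.float64(-0.0679)] [407. 215.]
scene standing_mid 0.7 [0.648 0.044 0.124] [-0.002 -0.039 -0.07 ]
scene hung_mid 0.76 [0.664 0.194 0.126] [-0.004  0.111 -0.068]
scene tin 0.56 [ 0.429  0.088 -0.001] [-0.225 -0.021 -0.195]
scene jar 0.62 [0.453 0.252 0.003] [-0.221  0.144 -0.191]
scene carton 0.68 [ 0.476  0.393 -0.001] [-0.214  0.287 -0.195]
top standing_mid 0.66 [0.631 0.026 0.346] [-0.017 -0.058  0.152]
top standing_mid 0.61 [0.456 0.258 0.003] [-0.218  0.151 -0.191]
top hung_mid 0.85 [0.667 0.187 0.127] [-0.     0.105 -0.067]
top jar 0.59 [ 0.451  0.254 -0.   ] [-0.223  0.147 -0.194]
top carton 0.92 [0.471 0.388 0.   ] [-0.219  0.282 -0.194]
```

View pics/w13.png

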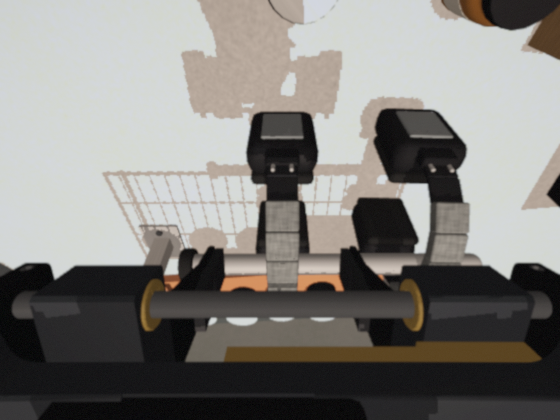

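View pics/top13.png

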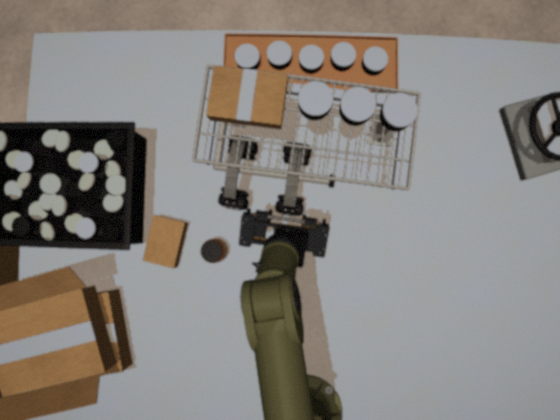

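>>> step_arm(increments=[0, 0, 0, 0, 0, 0, 0, 0, 0, 0, 0, 0, 0, 0, 0, 0, 0, 0, 0, 0, 0, 0, 0, 0, 0, 0, 0, 0, 0, 0, 0, 0, 0, 0, 0, 0, 0, 0, 0, 0, 0, 0, 0, 0, 0, 0, 0, 0])

```text
time: 23.58
position: [0.5482, 0.0544, 0.27]
tool_rot: [0.066, 1.118, -0.105]
ft_force: [0.1, -0.0, 0.0]
grip_width: 0.8
```

Run:
```python
from nav import *
shot('wrist','w14.png'); a=cv2.imread('pics/w13.png').astype(int);b=cv2.imread('pics/w14.png').astype(int)
print('pixels differing', (abs(a-b).max(2)>40).sum())
p=shot('scene','scene14.png')
for o in ('standing_mid','hung_mid'):
    for d in ctrl.spot_point('scene',o)[:1]:
        X=w(p,d['xyz'])-B; print(o,round(d['score'],2),np.round([X[0]*np.cos(psi)+X[1]*np.sin(psi),-X[0]*np.sin(psi)+X[1]*np.cos(psi),X[2]],3))
ctrl.close_job()
```

```text
pixels differing 773
standing_mid 0.56 [ 0.    -0.039 -0.07 ]
hung_mid 0.68 [-0.004  0.112 -0.066]
the job is handed in; nothing more can be done
```

Both pairs of ear defenders now hang on the bar, and I handed the job in at about 24 s of the 56 s allowed. I pinched the first pair's band and slid it to the closed end. Then I picked up the standing pair beside its crown, threaded it over the open end, lowered it onto the bar and released it.

The last checks, from the scene camera in the bar's axes:

| Pair | Position along the bar (y) | Centre below the axis |
|---|---|---|
| First (slid) | about +0.11 m | about 66 mm |
| Second (threaded) | about −0.04 m | about 70 mm |

- **Spacing:** the pairs are about 150 mm apart and not touching. Both are within 5 mm of the bar's line and look square across it.
- **Bystanders:** the jar and carton were measured where they started. The tin was only seen clearly by the scene camera at the end, and it matched its start too.
- **At rest:** two wrist pictures over 1.5 s apart differed in 773 pixels, which I put down to small camera motion and edges. I did not view the second picture, so I did not confirm that separately.
- **Checks that failed or disagreed:**
  - The top camera's last fix on the second pair was a false hit, at the shelf edge and the jar, so I ignored it. Part of that pair was hidden in that view.
  - The wrist camera did not report the second pair's centre, but it shows it hanging straight.

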